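Lock the camera module in its carrier and hold it up to the inspection camera

TASK

On the grey carrier that bears the camera module with the round black lens, press the steel clamp bar on top fully home while the carrier stands in its block. Then lift that carrier out and hold it up in front of the inspection camera, right way up and square to it, the lens looking straight into the barrel along its axis (which dips, so tip the carrier back to match), lens face 8 cm from the barrel's front. Finish while still holding it there in the gripper, steady and touching nothing else; leave the inspection camera, the other carrier and everything else as they are.

Things in the scene. Friction and masses are not known exactly. Their poses are not given: they have to be found in the camera images.
- carrier: Carrier to present: upright grey block, 16 (x) x 36 (y) x 56 mm (z), about 70 g, loose in the slot of stand_a. Origin: centre of its underside, z up. Its front (+x) carries a square 26 mm metal camera module 4 mm thick, with a round black lens barrel 18 mm across 6 mm out of that. The +y and -y sides are plain, to grip. It starts with x within 0.45 rad of the world's +x, in either stand place.
- lens (a point): Centre of the round lens's front face, at (18, 0, 36) mm in the carrier's frame; its axes are the carrier's (x is where the lens looks).
- clamp (a joint): Slide of the steel clamp bar on top of the carrier, in m: 0 = stands 7 mm above the carrier's top, 0.006 = pressed fully home, 1 mm above the carrier's top. It starts between 0 and 0.0015, moves only down, needs about 5 N (a stiff sliding fit, no spring), and stays where it is left.
- clamp_top (a point): Centre of the top face of the steel clamp bar, which is 8 mm (x) x 20 mm (y) seen from above, in the middle of the carrier's top.
- stand_a: Fixed aluminium block on the mat, 70 (x) x 80 (y) x 16 mm, holding the carrier with the lens. Origin: centre of its underside, z up. In its middle a slot, 17.5 x 37.5 mm and 12 mm deep (floor 4 mm above the underside), in which the carrier stands, 44 mm of it above the block; it slides straight up out.
- stand_b: An identical fixed block that holds the other carrier.
- spare: The other carrier, to be left alone: the same grey block (origin at the centre of its underside) but with a flat black rectangular speaker instead of a round lens, and its bar already home (1.5 mm above the top).
- scope: Fixed stand of the inspection camera: dark square foot 110 x 110 x 14 mm with a steel post 16 mm thick, 324 mm high, 30 mm to +x of the foot's centre, holding the camera head 270 mm above the foot's underside. Origin: centre of the foot's underside, z up; the camera looks to this body's -x, roughly the world's -y.
- scope_front (a point): Centre of the front glass of the inspection camera's barrel (white cylinder 38 mm across, 100 mm long, with a dark 44 mm ring at its front). Its x axis points backwards along the barrel; y is level; the camera looks along -x. The barrel looks 0.15 to 0.45 rad (differs each time) below level, on a stiff hinge.
- focus (a point): The point where the lens face is to be held: on the barrel's axis, 80 mm in front of scope_front. Same axes as scope_front: x points from here to the barrel, y is level, z is up (leaning by the barrel's dip). When presented rightly, the carrier's x, y and z axes are along these x, y and z axes.
- tin: Bystander: closed steel parts tin with screw lid, 76 mm across, 36 mm high; origin under its centre.
- suction_cup: Bystander: pale silicone suction cup, 48 mm across, 36 mm high; origin under its centre.
- spudger: Bystander: black plastic spudger lying on the mat, 150 mm long (along its x), 6 mm high.
- phone: Bystander: opened black phone lying on the mat, 72 x 150 x 8 mm; origin under its centre.
- screwdriver: Bystander: small screwdriver lying on the mat, 130 mm long along its x.
Things that resemble listed ones, but are neither listed nor needed, are in the scene too. Leave any orange look-alike of the carrier alone. Leave any blue look-alike of the stand_a alone.

How it is judged (in metres and radians):
On the way, in this order (a step that is already met when the one before it is completed fails the run):
1. the clamp bar is pressed fully home while the carrier stands in its block (value of joint clamp above 0.005 m and distance of carrier from where it was at the start of the episode below 0.008 m), for 0.2 s.
2. the carrier is lifted clear out of its block (value of joint clamp above 0.005 m and height (world z) of carrier above 0.06 m and contact force between carrier and stand_a below 0.05 N), for 0.2 s.
At the end, for the whole second after the job is handed in: The gripper holds the carrier still, touching nothing else, clamp joint above 0.005 m, centre of the lens face within 15 mm of focus, lens looking into the inspection camera within 0.2 rad of its axis, carrier right way up with its z within 0.2 rad of focus's z (value of joint clamp above 0.005 m and distance between lens and focus below 0.015 m and angle between the x axis of carrier and the x axis of focus, either way round below 0.2 rad and angle between the z axis of carrier and the z axis of focus, either way round below 0.2 rad and x of carrier in the frame of focus below 0 m and z of carrier in the frame of focus below 0 m and contact force between the fingers and carrier above 1 N and contact force between carrier and scope below 0.1 N and contact force between carrier and stand_a below 0.05 N and linear speed of carrier below 0.02 m/s); the arm keeps its last pose, push and grip.
It fails at once if the other carrier is disturbed (moved more than 10 mm) (distance of spare from where it was at the start of the episode above 0.01 m).
It fails at once if the inspection camera is turned or knocked (its focus point moved more than 8 mm) (distance of focus from where it was at the start of the episode above 0.008 m).
It fails at once if the carrier is touched against the inspection camera (contact force between carrier and scope above 0.5 N).
It fails at once if a bystander is moved more than 20 mm (distance of any of tin, suction_cup, spudger, phone, screwdriver from where it was at the start of the episode above 0.02 m).
It also fails if it takes over 53 s, if anything falls off the work surface, if the arm or the gripper's body presses on something with over 40 N, if the wrist force passes 120 N, or if a joint passes its speed limit or range.

ROBOT

A 6-joint arm with a two-finger parallel gripper is mounted at the origin on the work surface. World frame = base frame: x ahead of the robot, y to its left, z up, the work surface at z = 0. Lengths are in m, angles in degrees, forces in N, time in s.
With the tool pointing down it reaches from about 0.4 to 0.825 m from the base axis. Payload 7 kg.
Tool frame: the origin (TCP) lies on the centre line of the jaws, within the pads' length; the fingertips stand 19 mm ahead of it and the grasp point (between the pads) is the TCP (r.tip_extent is the distance from the TCP to the fingertips, in m); z points along the fingers, y is the line along which they close (so a half turn about z gives the same grasp; the last joint's range is limited). The gripper opens to 88 mm and grips with 3 to 60 N. Pads are 19 mm wide; open, the fingers measure 130 mm over their backs; the gripper's body (78 mm by 193 mm) begins 47 mm behind the grasp point.
Start: joints at [-56.316, 20.546, 0.682, 0, -70.136, -16.507], TCP at [0.199, -0.645, 0.246] pointing down, gripper open.
Joint ranges: [-176.03, 176.03], [-82.01, 121.73], [-58.28, 71.71], [-173.87, 95.51], [-174.79, -0.11], [-173.66, 173.66]. Speed limits (degrees/s): [136.94, 136.94, 172.46, 180, 180, 180].

INTERFACE

Orientations are given as [roll, pitch, yaw] about the fixed x, y, z axes, in that order (R = Rz(yaw) Ry(pitch) Rx(roll)).
In Python, from plant import r gives the robot as it stands. The module is installed in compiled form; this text tells all that it offers.
- The arm moves only by the tool jog_arm, never from a script. Its argument "deltas" is a list that holds one entry, the list of rows, each a list of 5 numbers: the opening, from -1 (shut) to 1 (fully open), then the shift along the world's x, y, z in cm, then the turn about the world's z in rad. In form: [[[claw, dx, dy, dz, turn], ...]]. A call has 1 to 8 rows; each row shifts and turns the commanded pose from where the row before left it; what a row does not reach is not made up. A row lasts 1/8 s, in which the tool goes at most 62.5 mm and 10.7 degrees, less where a joint would pass 70% of its speed; a pose out of reach is approached as far as the arm can. A call with a gripper value outside its range is refused whole. The fingers move at their own pace and stop on an object; "force" is the grip in N (left out, the last holds). Time passes only in rows, so rows that do not move let the fingers close. It gives the time, the measured TCP pose, the force, the opening and the grip force at its end, in the units of the state.
- r.get_state(): the state, without advancing time (a new reading comes with each control period).
- r.capture(name): name is "scene" or "top" or "wrist"; returns the picture (400x640x3 uint8, blue, green, red); there is no depth.
- r.camera_info(name): a dict with "fx", "fy", "cx", "cy" (pixels), "k1" (the pictures are not rectified: a ray, as slopes to the right and down, at radius r is drawn at 1 + k1 r^2 times it, then the intrinsics apply), "view" (4x4, takes a point from world to camera coordinates). Camera axes: x right, y up, looking along -z (the intrinsics and any distortion apply to the point x, -y, -z); pixel columns grow to the right and rows downward; lengths in m; the calibration is good to about 2 mm. A picture is of the moment at which its call begins: read the wrist's pose just before it. camera_info takes no time and is no camera call; for the wrist camera it gives the pose at the moment of the call.
- r.close_job(): hands the job in; it is judged then, once.
The state is a dict: "time_s": time; "joints": joint angles; "qd": joint speeds; "joint_torque": joint torques, N m; "tcp_pos": TCP position; "eef_rot": TCP orientation; "contact_force": force on the tool from outside, world axes, zero at the start; "moment": the same for the moment, N m; "gripper_width": finger opening in m; "gripper_force": force on a finger pad.
Only numpy, scipy, OpenCV 4.12 (cv2) and the standard library are available. Lean on these libraries where they do the work, as an engineer would, in place of code of your own. Each camera call takes 0.05 s, during which the arm holds its last target. There are 200 camera calls.

## Working session

There is one attempt and no reset: what is moved stays moved. The work goes in short steps, Python scripts to look and compute and a tool call to move; the robot and the scene stay as the last step left them, time stands still between calls to the robot, and variables do not carry over. Pictures are saved under pics/ and viewed, at most 10 in all, crops included, and the job is handed in when it is done.

Besides the shell and the picture viewer there is one more tool, called after ">>>" by a JSON object that holds its "op" and its "data", one argument or row to a line. jog_arm: Moves the arm, as the interface text tells. Its arguments: {"type":"object","properties":{"deltas":{"type":"array"},"force":{"type":"number"}},"required":["deltas"]}

```bash
mkdir -p pics; python3 - <<'E'
from plant import r
import cv2,numpy as np
for n in("scene","top"):
    cv2.imwrite(f"pics/{n}0.png",r.capture(n)); c=r.camera_info(n)
    v=np.array(c["view"]); print(n,{k:c[k] for k in("fx","fy","cx","cy","k1")},"pos",-v[:3,:3].T@v[:3,3],v[:3,:3].round(3).tolist())
print(r.get_state())
E
```

```text
scene {'fx': 516.3262179183173, 'fy': 516.3262179183173, 'cx': 318.24022655117943, 'cy': 198.27083684970225, 'k1': -0.07402434582842489} pos [ 1.5075339  -0.46140551  1.48416416] [[0.367, 0.93, 0.0], [-0.725, 0.285, 0.627], [0.583, -0.23, 0.779]]
top {'fx': 469.0310436765872, 'fy': 469.0310436765872, 'cx': 316.56226704418617, 'cy': 199.81834723090256, 'k1': -0.12725394905446252} pos [ 0.2883922 -0.1053947  1.6916513] [[-0.001, -1.0, -0.002], [0.987, -0.001, 0.158], [-0.158, -0.002, 0.987]]
{'time_s': 0.1, 'joints': array([-5.63158314e+01,  2.05891265e+01,  6.38717491e-01, -1.76051998e-02,
       -7.01353397e+01, -1.65065348e+01]), 'qd': array([ 0.06988343,  0.00279049,  0.04343226, -0.01254692, -0.10184822,
        0.11676148]), 'joint_torque': array([-2.97608225e-03, -5.84162736e+01,  2.93748701e+01,  7.01567575e+00,
        1.01236129e-02, -8.56055203e-05]), 'tcp_pos': array([ 0.19920295, -0.64450976,  0.24469418]), 'eef_rot': array([ 1.79913083e+02, -8.49688299e-03, -1.62828354e+02]), 'contact_force': array([0.43863568, 0.32764128, 0.26433098]), 'moment': array([-0.0357444 , -0.02517961,  0.04694554]), 'gripper_force': 0.0, 'gripper_width': 0.08777937135320746}
```

View pics/scene0.png

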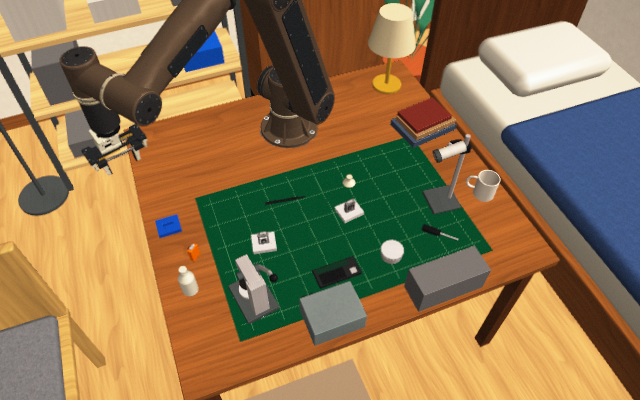

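View pics/top0.png

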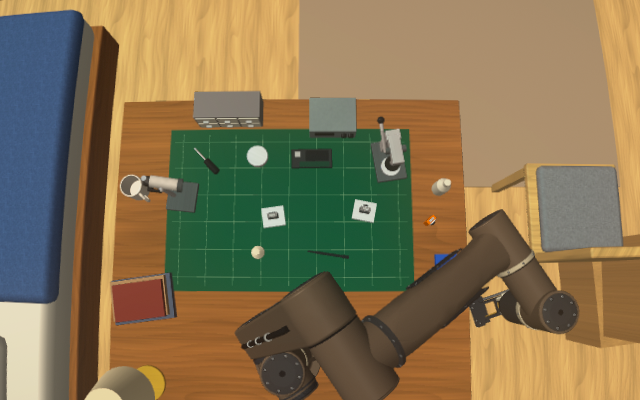

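```bash
cat > h.py <<'E'
import numpy as np,cv2
from plant import r
C={}
def cam(n):
    if n not in C:
        c=r.camera_info(n); C[n]=(c,np.array(c["view"]))
    return C[n]
def proj(n,P):
    c,v=cam(n); p=np.atleast_2d(P)@v[:3,:3].T+v[:3,3]
    s=np.c_[p[:,0]/-p[:,2],-p[:,1]/-p[:,2]]; s=s*(1+c["k1"]*(s**2).sum(1,keepdims=True))
    return s*[c["fx"],c["fy"]]+[c["cx"],c["cy"]]
def ray(n,uv):
    c,v=cam(n); d=(np.array(uv,float)-[c["cx"],c["cy"]])/[c["fx"],c["fy"]]; s=d.copy()
    for _ in range(20): s=d/(1+c["k1"]*(s**2).sum())
    R=v[:3,:3]; return -R.T@v[:3,3], R.T@np.array([s[0],-s[1],-1])
def onz(n,uv,z):
    o,d=ray(n,uv); return o+d*(z-o[2])/d[2]
def crop(im,x,y,w,h,k): return cv2.resize(im[y:y+h,x:x+w],None,fx=k,fy=k,interpolation=cv2.INTER_CUBIC)
E
python3 - <<'E'
from h import *
s=cv2.imread("pics/scene0.png");t=cv2.imread("pics/top0.png")
a=np.hstack([crop(t,253,196,40,30,6),crop(t,344,196,40,30,6),crop(t,115,160,90,60,2.0+2/3)[:180]if 0 else crop(t,140,165,60,45,4)])
b=np.hstack([crop(s,330,190,40,30,6),crop(s,244,224,40,30,6),crop(s,422,130,60,45,4)])
c=np.hstack([crop(s,420,125,70,95,3),crop(t,115,165,95,60,3).copy() if 0 else cv2.copyMakeBorder(crop(t,115,165,95,55,3),0,120,0,0,0)])
c=cv2.copyMakeBorder(c,0,0,0,720-c.shape[1],0)[:240]
cv2.imwrite("pics/c1.png",np.vstack([a,b,c]))
for n,uv in(("top",(273,216)),("top",(364,210)),("scene",(349,211)),("scene",(263,242)),("top",(184,195))): print(n,uv,onz(n,uv,.016))
E
```

```text
top (273, 216) [0.49708738 0.05517646 0.016     ]
top (364, 210) [ 0.51853104 -0.2730318   0.016     ]
scene (349, 211) [0.50344103 0.05335978 0.016     ]
scene (263, 242) [ 0.51812567 -0.27390734  0.016     ]
top (184, 195) [0.57439936 0.3838957  0.016     ]
```

View pics/c1.png

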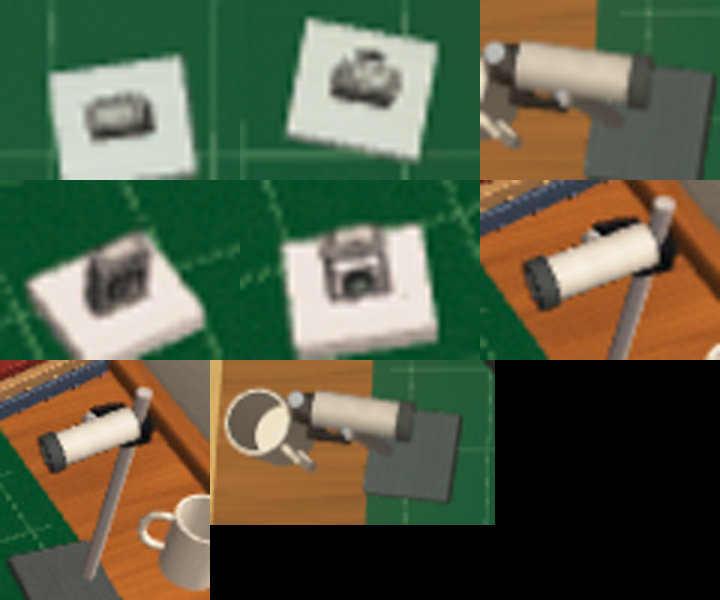

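```bash
python3 - <<'E'
from h import *
from scipy.optimize import minimize
q=[onz("top",(344+(x-240)/6-.4,196+y/6-.4),.016) for x,y in((308,18),(438,43),(420,160),(287,135))]
q=np.array(q);print("stand_a",q.mean(0),[(np.linalg.norm(q[i]-q[i-1]).round(3),np.degrees(np.arctan2(*(q[i]-q[i-1])[1::-1])).round(1)) for i in range(4)])
M={}
for n,(x0,y0,x1,y1),seed in(("top",(145,165,200,205),(165,185)),("scene",(428,132,480,170),(450,151))):
    im=cv2.imread(f"pics/{n}0.png");hsv=cv2.cvtColor(im,cv2.COLOR_BGR2HSV)
    m=((hsv[...,1]<75)&(hsv[...,2]>135)).astype(np.uint8);w=np.zeros_like(m);w[y0:y1,x0:x1]=m[y0:y1,x0:x1]
    w=cv2.morphologyEx(w,cv2.MORPH_OPEN,np.ones((5,5),np.uint8))
    k,l=cv2.connectedComponents(w);w=(l==l[seed[1],seed[0]]);M[n]=w.astype(float);print(n,w.sum(),cv2.minAreaRect(np.argwhere(w)[:,::-1].astype(np.float32)))
def axes(yaw,dip): # x axis: backwards (up & away)
    x=np.array([np.cos(dip)*np.cos(yaw),np.cos(dip)*np.sin(yaw),np.sin(dip)]);y=np.array([-np.sin(yaw),np.cos(yaw),0]);return x,y,np.cross(x,y)
def cyl(c,yaw,dip,L,R):
    x,y,z=axes(yaw,dip);t=np.linspace(0,2*np.pi,33)
    ring=R*(np.cos(t)[:,None]*y+np.sin(t)[:,None]*z);return np.vstack([c+ring,c+L*x+ring])
def rend(n,P):
    S=4;m=np.zeros((400*S,640*S),np.uint8);h=cv2.convexHull(((proj(n,P)+.5)*S*16).astype(np.int32))
    cv2.fillConvexPoly(m,h,1,shift=4);return cv2.resize(m.astype(np.float32),(640,400),interpolation=cv2.INTER_AREA)
def cost(p): return sum(abs(rend(n,cyl(p[:3],p[3],p[4],p[5],.019))-M[n]).sum()/M[n].sum() for n in M)
best=None
for yaw in(1.4,1.6,1.8):
  for dip in(.2,.4):
    o=minimize(cost,[.59,.37,.25,yaw,dip,.09],method="Nelder-Mead",options=dict(maxiter=1500,initial_simplex=np.array([.59,.37,.25,yaw,dip,.09])+np.vstack([np.zeros(6),np.diag([.02,.02,.02,.1,.1,.01])])))
    print(o.x.round(4),round(o.fun,4)); best=o if best is None or o.fun<best.fun else best
p=best.x;x,y,z=axes(p[3],p[4]);out=[]
for n,(x0,y0,w,h) in(("top",(140,165,60,45)),("scene",(422,130,60,45))):
    im=crop(cv2.imread(f"pics/{n}0.png"),x0,y0,w,h,6)
    for P,c in((cyl(p[:3],p[3],p[4],p[5],.019),(0,0,255)),(cyl(p[:3]-.012*x,p[3],p[4],.012,.022),(255,0,0)),(np.array([p[:3]-.012*x-.08*x]),(0,255,255))):
        cv2.polylines(im,[cv2.convexHull((((proj(n,P)-[x0,y0])+.5)*6).astype(np.int32))],True,c,1 if len(P)>1 else 4)
    out.append(im)
cv2.imwrite("pics/c2.png",np.hstack(out))
E
```

```text
stand_a [ 0.51706388 -0.27355696  0.016     ] [(np.float64(0.072), np.float64(-10.8)), (np.float64(0.08), np.float64(-101.1)), (np.float64(0.072), np.float64(170.2)), (np.float64(0.081), np.float64(79.2))]
top 291 ((162.6199951171875, 182.1599884033203), (27.860008239746094, 10.60660171508789), 8.130102157592773)
scene 281 ((452.6095886230469, 148.95892333984375), (11.821155548095703, 26.685382843017578), 69.44395446777344)
[0.5673 0.3447 0.2576 1.428  0.4672 0.0792] 0.3711
[0.5729 0.3438 0.2577 1.6131 0.4786 0.08  ] 0.4887
[0.5692 0.3434 0.2586 1.4671 0.4949 0.0796] 0.4113
[0.5762 0.3478 0.2511 1.698  0.5833 0.0782] 0.6022
[0.5664 0.3419 0.2632 1.4182 0.2953 0.0798] 0.3369
[0.5691 0.3493 0.2505 1.4686 0.6999 0.0773] 0.4919
```

View pics/c2.png

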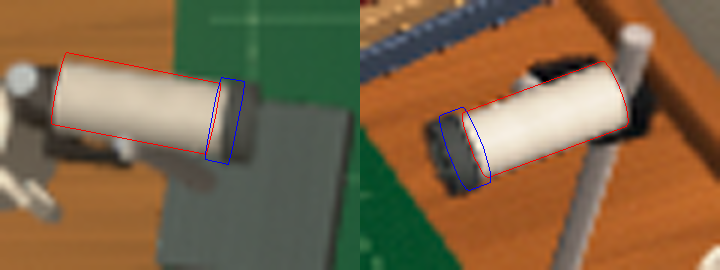

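```bash
python3 - <<'E'
from h import *
from scipy.optimize import least_squares
T=np.array([(58,88),(220,120),(257,125)])/6+[140,165]-.5+0
S=np.array([(617-360,93),(479-360,145),(439-360,156)])/6+[422,130]-.5
def res(p):
    x=np.array([np.cos(p[4])*np.cos(p[3]),np.cos(p[4])*np.sin(p[3]),np.sin(p[4])])
    P=p[:3]+np.outer([p[5],p[6],0],x)
    return np.r_[(proj("top",P)-T).ravel(),(proj("scene",P)-S).ravel()]
o=least_squares(res,[.567,.33,.25,1.42,.3,.1,.02],x_scale=.01);print(o.x.round(4),res(o.x).round(2))
J=np.linalg.inv(o.jac.T@o.jac);print("sd for .5px",(np.sqrt(np.diag(J))*.5).round(4))
# foot edges top z=.014: corners from 3x crop? 
for uv in((597,73),(715,68),(700,180),(585,175)):
    print(onz("top",(140+(uv[0]-480)/4-.4,165+uv[1]/4-.4),.014).round(3))
E
```

```text
[0.5638 0.3205 0.2591 1.4222 0.2719 0.1029 0.0207] [-0.1  -0.02 -0.69 -0.4  -0.26 -0.   -0.09  0.08 -0.87 -0.05 -0.19  0.26]
sd for .5px [0.001  0.0014 0.0021 0.0184 0.0366 0.0017 0.0016]
[0.62  0.444 0.014]
[0.625 0.333 0.014]
[0.521 0.343 0.014]
[0.525 0.45  0.014]
```

>>> {"op": "jog_arm", "data": {
  "deltas": [
    [[1,4,4.6,0,-0.06],[1,4,4.6,0,-0.06],[1,4,4.6,0,-0.06],[1,4,4.6,0,-0.06],[1,4,4.6,0,-0.06],[1,4,4.6,0,-0.06],[1,4,4.6,0,-0.06],[0,3.8,4.9,0,-0.06]]
  ],
  "force": 12
}}

```text
time_s: 1.1
tcp_pos: [0.5183, -0.2721, 0.2454]
eef_rot: [180.0, -0.0, 169.6]
contact_force: [1.2, -1.6, 0.1]
gripper_width: 0.0821
gripper_force: 0.0
```

>>> {"op": "jog_arm", "data": {
  "deltas": [
    [[0.2,0,0,-2,0],[0.2,0,0,-2,0],[0.2,0,0,-1,0],[0.2,0,0,0,0],[0.2,0,0,0,0]]
  ]
}}

```text
time_s: 1.72
tcp_pos: [0.5176, -0.2743, 0.1963]
eef_rot: [-180.0, 0.1, 169.7]
contact_force: [-0.9, -0.7, 0.1]
gripper_width: 0.0527
gripper_force: 0.0
```

```bash
python3 - <<'E'
from h import *
s=r.get_state();c=r.camera_info("wrist");v=np.array(c["view"]);im=r.capture("wrist");cv2.imwrite("pics/w1.png",im)
np.save("w1.npy",v)
print(s["tcp_pos"],s["eef_rot"],s["joints"],s["contact_force"]);print({k:c[k] for k in c if k!="view"},-v[:3,:3].T@v[:3,3]-s["tcp_pos"],v.round(3).tolist())
E
```

```text
[ 0.51758677 -0.27429845  0.19630265] [-1.79985190e+02  5.41744741e-02  1.69657548e+02] [-8.79836003e+00  1.42974972e+01 -1.49457814e+01  1.86498358e-02
 -6.07029670e+01 -9.15532172e+01] [-0.94208469 -0.72583595  0.12642655]
{'fx': 315.0965702167258, 'fy': 315.0965702167258, 'cx': 315.5132995120389, 'cy': 195.62781178621069, 'k1': -0.007347819207821439} [-0.07633002  0.01440168  0.13908799] [[0.18, 0.984, -0.001, 0.176], [-0.942, 0.172, -0.286, 0.557], [-0.282, 0.052, 0.958, -0.184], [0.0, 0.0, 0.0, 1.0]]
```

View pics/w1.png

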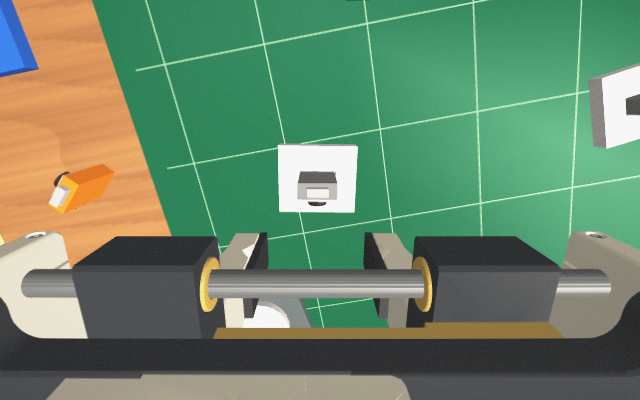

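```bash
cat >> h.py <<'E'
def setw(f):
    c=r.camera_info("wrist"); C["wrist"]=(c,np.load(f))
E
python3 - <<'E'
from h import *
setw("w1.npy")
q=np.array([onz("wrist",u,.016) for u in((278,144.5),(357.5,145),(356,212),(278,212))])
print(q.mean(0),[(np.linalg.norm(q[i]-q[i-1]).round(3),np.degrees(np.arctan2(*(q[i]-q[i-1])[1::-1])).round(1)) for i in range(4)])
im=cv2.imread("pics/w1.png");cv2.imwrite("pics/w1c.png",crop(im,285,160,60,55,10))
for u in((307,189),(329,189),(329,198),(307,198)):print(u,onz("wrist",u,.0665).round(4))
E
```

```text
[ 0.51814802 -0.27221711  0.016     ] [(np.float64(0.072), np.float64(167.7)), (np.float64(0.08), np.float64(79.3)), (np.float64(0.072), np.float64(-9.5)), (np.float64(0.084), np.float64(-100.4))]
(307, 189) [ 0.5129 -0.2808  0.0665]
(329, 189) [ 0.5164 -0.2617  0.0665]
(329, 198) [ 0.5246 -0.2631  0.0665]
(307, 198) [ 0.5211 -0.2824  0.0665]
```

View pics/w1c.png

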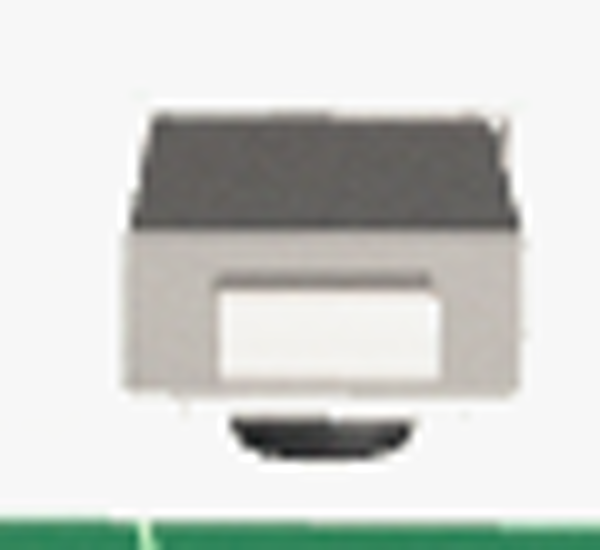

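>>> {"op": "jog_arm", "data": {
  "deltas": [
    [[-1,0.15,0.2,-2,0],[-1,0,0,-2,0],[-1,0,0,-2,0],[-1,0,0,-2,0],[-1,0,0,-1,0],[-1,0,0,-0.6,0],[-1,0,0,0,0],[-1,0,0,0,0]]
  ]
}}

```text
time_s: 2.78
tcp_pos: [0.5193, -0.272, 0.1003]
eef_rot: [-180.0, 0.1, 169.7]
contact_force: [-0.9, -0.6, -0.0]
gripper_width: 0.0007
gripper_force: 0.0
```

>>> {"op": "jog_arm", "data": {
  "deltas": [
    [[-1,0,0,-0.3,0],[-1,0,0,-0.3,0],[-1,0,0,-0.3,0],[-1,0,0,0,0]]
  ]
}}

```text
time_s: 3.28
tcp_pos: [0.5186, -0.2718, 0.0902]
eef_rot: [180.0, -0.0, 169.7]
contact_force: [0.1, -0.2, -0.3]
gripper_width: 0.0003
gripper_force: 0.0
```

>>> {"op": "jog_arm", "data": {
  "deltas": [
    [[-1,0,0,-0.3,0],[-1,0,0,-0.2,0],[-1,0,0,-0.2,0],[-1,0,0,0,0]]
  ]
}}

```text
time_s: 3.78
tcp_pos: [0.5191, -0.2719, 0.0838]
eef_rot: [-180.0, 0.0, 169.7]
contact_force: [-0.1, 0.3, 3.4]
gripper_width: 0.0009
gripper_force: 1.8
```

>>> {"op": "jog_arm", "data": {
  "deltas": [
    [[-1,0,0,-0.15,0],[-1,0,0,-0.15,0],[-1,0,0,0,0],[-1,0,0,0,0]]
  ]
}}

```text
time_s: 4.28
tcp_pos: [0.5208, -0.2725, 0.0831]
eef_rot: [-179.9, 0.3, 169.7]
contact_force: [-1.6, 1.5, 17.9]
gripper_width: 0.0005
gripper_force: 8.9
```

```bash
python3 - <<'E'
from h import *
s=r.get_state();print(r.tip_extent,s["tcp_pos"],s["contact_force"],s["moment"],s["joint_torque"])
E
```

```text
0.019 [ 0.52082374 -0.27249788  0.08308385] [-1.56514139  1.49969472 17.90177038] [ 0.65738957  0.5674224  -0.03989601] [-5.27233724e-01 -4.26203871e+01  1.78041691e+01  3.53598900e+00
  5.76530434e-01  6.62708320e-03]
```

>>> {"op": "jog_arm", "data": {
  "deltas": [
    [[-1,0,0,-0.1,0],[-1,0,0,0,0],[-1,0,0,0,0]]
  ]
}}

```text
time_s: 4.65
tcp_pos: [0.5217, -0.2728, 0.0831]
eef_rot: [-179.9, 0.4, 169.8]
contact_force: [-1.7, 2.4, 22.5]
gripper_width: 0.0006
gripper_force: 11.4
```

>>> {"op": "jog_arm", "data": {
  "deltas": [
    [[-1,0,0,1,0],[-1,0,0,2,0],[-1,0,0,3,0],[-1,0,0,3,0],[0.3,0,0,0.85,0],[0.3,0,0,0,0],[0.3,0,0,0,0]]
  ]
}}

```text
time_s: 5.52
tcp_pos: [0.5181, -0.2716, 0.1767]
eef_rot: [180.0, -0.1, 169.7]
contact_force: [-0.9, -0.3, -0.8]
gripper_width: 0.0252
gripper_force: 0.0
```

```bash
python3 - <<'E'
from h import *
s=r.get_state();v=np.array(r.camera_info("wrist")["view"]);im=r.capture("wrist");cv2.imwrite("pics/w2.png",im);np.save("w2.npy",v);print(s["tcp_pos"],s["contact_force"])
setw("w1.npy");C0=(.5187,-.272,.004)
def show(f,n):
    setw(f);u,w=proj("wrist",np.array([[.5187,-.272,.06]]))[0].astype(int);print(u,w)
    return crop(cv2.imread(n),u-20,w-20,40,40,10)
cv2.imwrite("pics/w12.png",np.hstack([show("w1.npy","pics/w1.png"),show("w2.npy","pics/w2.png")]))
E
```

```text
[ 0.51809106 -0.27163579  0.17674902] [-0.91968347 -0.31543265 -0.81812072]
317 191
314 198
```

View pics/w12.png

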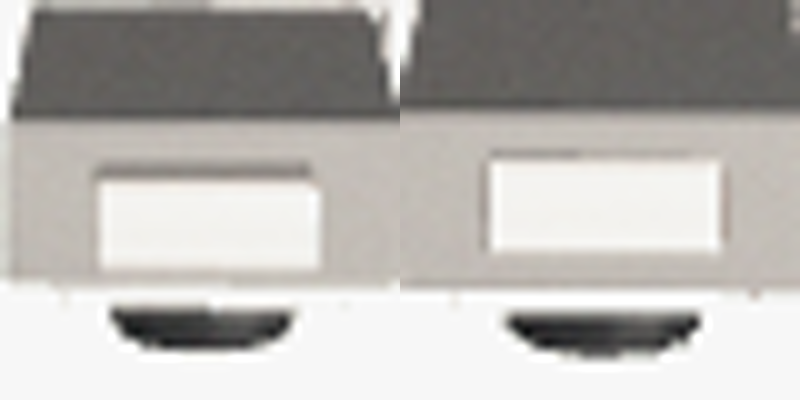

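>>> {"op": "jog_arm", "data": {
  "deltas": [
    [[0.4,0,0,-2,0],[0.4,0,0,-3,0],[0.4,0,0,-3,0],[0.4,0,0,-2.5,0],[0.4,0,0,-1.5,0],[0.4,0,0,-1,0],[0.4,0,0,-0.3,0],[0.4,0,0,0,0]]
  ]
}}

```text
time_s: 6.58
tcp_pos: [0.5191, -0.2719, 0.0455]
eef_rot: [-180.0, 0.0, 169.7]
contact_force: [0.5, -0.1, -0.2]
gripper_width: 0.0616
gripper_force: 0.0
```

>>> {"op": "jog_arm", "data": {
  "deltas": [
    [[-1,0,0,0,0],[-1,0,0,0,0],[-1,0,0,0,0],[-1,0,0,0,0],[-1,0,0,0,0]]
  ],
  "force": 10
}}

```text
time_s: 7.2
tcp_pos: [0.5189, -0.2724, 0.0455]
eef_rot: [-180.0, 0.0, 169.7]
contact_force: [-1.4, -5.2, 4.0]
gripper_width: 0.036
gripper_force: 10.0
```

>>> {"op": "jog_arm", "data": {
  "deltas": [
    [[-1,0,0,0.2,0],[-1,0,0,0.3,0],[-1,0,0,0.3,0],[-1,0,0,0,0],[-1,0,0,0,0]]
  ]
}}

```text
time_s: 7.82
tcp_pos: [0.5185, -0.2722, 0.0528]
eef_rot: [-180.0, -0.0, 169.7]
contact_force: [-0.6, -5.7, -0.3]
gripper_width: 0.0359
gripper_force: 10.0
```

>>> {"op": "jog_arm", "data": {
  "deltas": [
    [[-1,-0.2,0.04,0,0],[-1,-0.2,0.04,0,0],[-1,-0.1,0.02,0,0],[-1,0,0,0,0]]
  ]
}}

```text
time_s: 8.32
tcp_pos: [0.5155, -0.2716, 0.0534]
eef_rot: [-180.0, 0.2, 169.7]
contact_force: [3.9, -8.0, -2.4]
gripper_width: 0.0355
gripper_force: 10.0
```

>>> {"op": "jog_arm", "data": {
  "deltas": [
    [[-1,-0.2,0.04,0,0],[-1,-0.2,0.04,0,0],[-1,-0.15,0.03,0,0],[-1,0,0,0,0]]
  ]
}}

```text
time_s: 8.82
tcp_pos: [0.5106, -0.2707, 0.0539]
eef_rot: [-180.0, 0.3, 169.7]
contact_force: [4.5, -7.0, 0.2]
gripper_width: 0.0358
gripper_force: 10.0
```

>>> {"op": "jog_arm", "data": {
  "deltas": [
    [[-1,-0.15,0.03,0,0],[-1,-0.1,0.02,0,0],[-1,0,0,0,0]]
  ]
}}

```text
time_s: 9.2
tcp_pos: [0.5081, -0.2702, 0.054]
eef_rot: [-179.9, 0.3, 169.7]
contact_force: [3.5, -6.9, 0.3]
gripper_width: 0.0361
gripper_force: 10.0
```

>>> {"op": "jog_arm", "data": {
  "deltas": [
    [[-1,0,0,1,0],[-1,0,0,3,0],[-1,0,0,3,0],[-1,0,0,3,0],[-1,0,0,3,0],[-1,0,0,3,0],[-1,0,0,2,0],[-1,0,0,0,0]]
  ],
  "force": 25
}}

```text
time_s: 10.2
tcp_pos: [0.5064, -0.2689, 0.2344]
eef_rot: [180.0, 0.2, 169.7]
contact_force: [0.5, -0.5, -1.2]
gripper_width: 0.0358
gripper_force: 25.0
```

```bash
python3 - <<'E'
from h import *
s=r.get_state();v=np.array(r.camera_info("wrist")["view"]);im=r.capture("wrist");cv2.imwrite("pics/w3.png",im);np.save("w3.npy",v);print(s["tcp_pos"],s["eef_rot"],s["contact_force"])
sc=r.capture("scene");cv2.imwrite("pics/s3.png",sc)
u=proj("scene",s["tcp_pos"])[0].astype(int);setw("w3.npy");w=proj("wrist",s["tcp_pos"])[0].astype(int);print(u,w)
cv2.imwrite("pics/s3c.png",np.hstack([crop(sc,u[0]-25,u[1]-25,50,50,8),crop(im,w[0]-50,w[1]-90,100,100,4)]))
E
```

```text
[ 0.50643326 -0.26891927  0.23442894] [1.79964459e+02 1.55953988e-01 1.69686851e+02] [ 0.46232334 -0.48420867 -1.18147728]
[257 199] [314 265]
```

View pics/s3c.png

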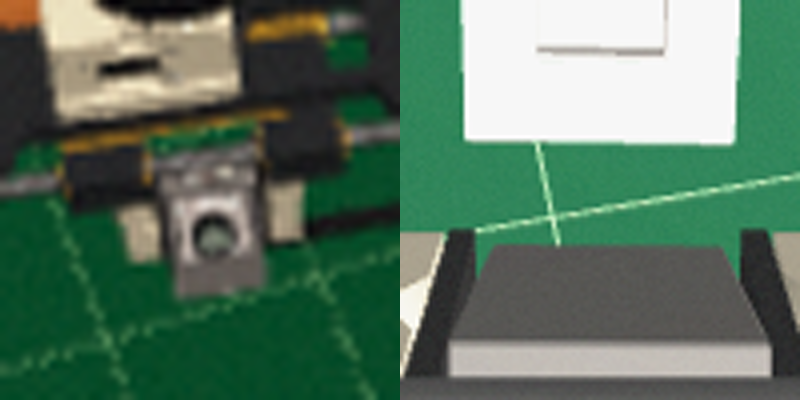

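```bash
cat > tilt.py <<'E'
from h import *
from scipy.optimize import least_squares
setw("w3.npy")
T=np.array([0.50643,-0.26892,0.23443]);yaw=np.radians(169.69-180)
f=np.array([np.cos(yaw),np.sin(yaw),0]);y=np.array([-np.sin(yaw),np.cos(yaw),0]);z=np.array([0,0,1.])
obs=np.array([(286.5,236.2),(344.7,236.2),(276.2,260.2),(356.7,260.2)])-.4
loc=np.array([(-.008,.018,0),(-.008,-.018,0),(-.008,.018,.056),(-.008,-.018,.056)])
def pts(p,L):
    th,h,dx,dy=p; X=np.cos(th)*f+np.sin(th)*z; Z=np.cos(th)*z-np.sin(th)*f
    L=L-[dx,-dy,h]; return T+L[:,:1]*X+L[:,1:2]*y+L[:,2:]*Z
res=lambda p:np.r_[((proj("wrist",pts(p,loc))-obs)/.4).ravel(),(p[1]-.0395)/.002,(p[2])/.0015]
for t0 in(0,.3):
    o=least_squares(res,[t0,.04,0,0],x_scale=.01);print(o.x.round(4),o.fun.round(1),np.sqrt(np.diag(np.linalg.inv(o.jac.T@o.jac))).round(4))
E
grep -c . tilt.py; python3 tilt.py; python3 - <<'E'
from tilt import *
# predicted for flips: which side is left in image
print(proj("wrist",pts([.25,.04,0,0],loc)).round(1))
E
```

```text
13
[ 0.1567  0.2299 -0.06    0.0005] [ 110.2   10.5 -108.    10.6  142.   -13.3 -143.9  -13.2   95.2  -40. ] [0.0056 0.0017 0.0012 0.0002]
[ 0.1567  0.2299 -0.06    0.0005] [ 110.2   10.5 -108.    10.6  142.   -13.3 -143.9  -13.2   95.2  -40. ] [0.0056 0.0017 0.0012 0.0002]
[ 0.1567  0.2299 -0.06    0.0005] [ 110.2   10.5 -108.    10.6  142.   -13.3 -143.9  -13.2   95.2  -40. ] [0.0056 0.0017 0.0012 0.0002]
[ 0.1567  0.2299 -0.06    0.0005] [ 110.2   10.5 -108.    10.6  142.   -13.3 -143.9  -13.2   95.2  -40. ] [0.0056 0.0017 0.0012 0.0002]
[[344.1 235.8]
 [285.9 235.8]
 [355.5 257.3]
 [274.1 257.4]]
```

```bash
sed -i 's/^loc=/obs=obs[[1,0,3,2]];loc=/' tilt.py; python3 tilt.py; python3 - <<'E'
from tilt import *
p=o.x; lens=np.array([[.018,0,.036]])
v=pts(p,lens)[0]-T; print("lens offset fwd,left,up", v@f,v@y,v@z)
F=np.array([0.5638,0.3205,0.2591])
for yw,dip in((1.43,.272),(1.47,.27)):
    x=np.array([np.cos(dip)*np.cos(yw),np.cos(dip)*np.sin(yw),np.sin(dip)]);foc=F-.08*x
    ff=np.array([np.cos(yw),np.sin(yw),0]);yy=np.array([-ff[1],ff[0],0])
    g=foc-(v@f)*ff-(v@y)*yy-[0,0,v@z];print(yw,foc,"TCP goal",g,"delta cm",(g-T)*100,"turn",yw-yaw)
E
```

```text
[ 0.2288  0.041  -0.001   0.0004] [ 0.7 -0.1  1.6  0.  -0.3 -0.1 -1.4  0.   0.8 -0.7] [0.004  0.0008 0.0002 0.0001]
[ 0.2288  0.041  -0.001   0.0004] [ 0.7 -0.1  1.6  0.  -0.3 -0.1 -1.4  0.   0.8 -0.7] [0.004  0.0008 0.0002 0.0001]
[ 0.2288  0.041  -0.001   0.0004] [ 0.7 -0.1  1.6  0.  -0.3 -0.1 -1.4  0.   0.8 -0.7] [0.004  0.0008 0.0002 0.0001]
[ 0.2288  0.041  -0.001   0.0004] [ 0.7 -0.1  1.6  0.  -0.3 -0.1 -1.4  0.   0.8 -0.7] [0.004  0.0008 0.0002 0.0001]
lens offset fwd,left,up 0.019631632562064204 0.0004106991735195913 -0.0005667881675872621
1.43 [0.55298621 0.24420369 0.23760732] TCP goal [0.55063791 0.22470869 0.23817411] delta cm [ 4.42079058 49.36286876  0.37441127] turn 1.6099434458806154
1.47 [0.55604159 0.24378967 0.23776149] TCP goal [0.55447475 0.22421635 0.23832827] delta cm [ 4.80447549 49.31363532  0.38982732] turn 1.6499434458806155
```

>>> {"op": "jog_arm", "data": {
  "deltas": [
    [[-1,0.2,2,0.1,0.08],[-1,0.4,4,0,0.16],[-1,0.4,4,0,0.16],[-1,0.4,4,0,0.16],[-1,0.4,4,0,0.16],[-1,0.4,4,0,0.16],[-1,0.4,4,0,0.16],[-1,0.4,4,0,0.16]]
  ]
}}

```text
time_s: 11.3
tcp_pos: [0.535, 0.032, 0.2326]
eef_rot: [179.9, -0.1, -121.3]
contact_force: [0.8, 0.4, -1.1]
gripper_width: 0.0357
gripper_force: 24.9
```

>>> {"op": "jog_arm", "data": {
  "deltas": [
    [[-1,0.4,4,0,0.16],[-1,0.4,4,0,0.16],[-1,0.2,2,0,0.15],[-1,0,1,0,0.1],[-1,0,0,0,0],[-1,0,0,0,0]]
  ]
}}

```text
time_s: 12.05
tcp_pos: [0.5454, 0.1403, 0.2332]
eef_rot: [179.9, -0.0, -89.0]
contact_force: [-0.6, 0.5, -0.6]
gripper_width: 0.0361
gripper_force: 25.0
```

```bash
python3 - <<'E'
from h import *
s=r.get_state();v=np.array(r.camera_info("wrist")["view"]);im=r.capture("wrist");cv2.imwrite("pics/w4.png",im);np.save("w4.npy",v);print(s["tcp_pos"],s["eef_rot"],s["joints"])
setw("w4.npy");x=np.array([.1355,.954,.267])
F=np.array([.5638,.3205,.2591]);yy=np.array([-.99,.14,0]);zz=np.cross(x,yy);t=np.linspace(0,6.28,40)
for k,rr,c in((0,.022,(0,0,255)),(.0207,.022,(255,0,255)),(.1,.019,(255,0,0))):
    P=F+k*x+rr*(np.cos(t)[:,None]*yy+np.sin(t)[:,None]*zz)
    cv2.polylines(im,[proj("wrist",P).astype(np.int32)],True,c,1)
cv2.imwrite("pics/w4o.png",im)
E
```

```text
[0.54538257 0.14028429 0.23324596] [ 1.79920500e+02 -3.40604686e-02 -8.90480867e+01] [ 3.43276436e+01  1.06094750e+01 -1.46433428e+01 -1.68958945e-02
 -6.48323098e+01 -3.33685572e+01]
```

View pics/w4o.png

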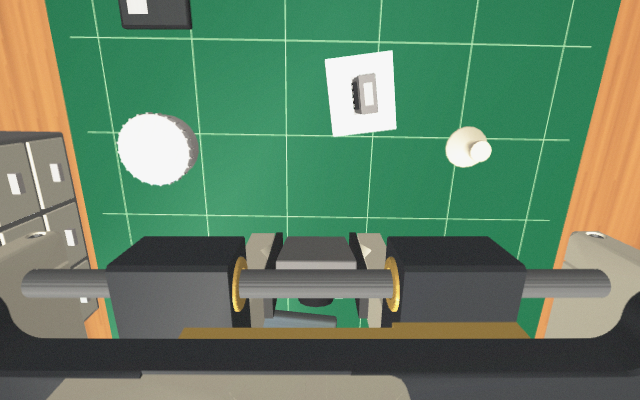

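>>> {"op": "jog_arm", "data": {
  "deltas": [
    [[-1,0.1,1.5,0.2,-0.05],[-1,0.2,2,0.2,-0.05],[-1,0.2,2,0.1,-0.05],[-1,0.1,1.6,0,0],[-1,0,1,0,0],[-1,0,0.3,0,0],[-1,0,0,0,0],[-1,0,0,0,0]]
  ]
}}

```text
time_s: 13.1
tcp_pos: [0.5518, 0.2243, 0.2391]
eef_rot: [180.0, -0.0, -97.5]
contact_force: [-0.2, -0.7, -0.9]
gripper_width: 0.0359
gripper_force: 25.0
```

```bash
python3 - <<'E'
from h import *
s=r.get_state();print(s["tcp_pos"],s["eef_rot"],s["contact_force"],s["gripper_force"])
out=[]
T=s["tcp_pos"];yw=np.radians(s["eef_rot"][2]+180);th=.229
f=np.array([np.cos(yw),np.sin(yw),0]);y=np.array([-f[1],f[0],0]);z=np.array([0,0,1.])
X=np.cos(th)*f+np.sin(th)*z;Z=np.cos(th)*z-np.sin(th)*f
lens=T+.019*X-.005*Z
d=.272;w=1.43;x=np.array([np.cos(d)*np.cos(w),np.cos(d)*np.sin(w),np.sin(d)]);F=np.array([.5638,.3205,.2591]);foc=F-.08*x
print("lens",lens,"err",lens-foc,np.degrees(yw))
for n in("scene","top"):
    im=r.capture(n);cv2.imwrite(f"pics/{n}5.png",im)
    x0,y0=(proj(n,(foc+F)/2)[0]-[30,33]).astype(int);c=crop(im,x0,y0,60,66,6)
    q=lambda P:tuple(((proj(n,P)[0]-[x0,y0]+.5)*6).astype(int))
    cv2.line(c,q(F),q(foc),(0,255,255),1);cv2.circle(c,q(F),3,(0,255,255),1);cv2.circle(c,q(lens),4,(0,0,255),1)
    cv2.line(c,q(F+.1*x),q(F),(255,255,0),1)
    out.append(c)
cv2.imwrite("pics/f5.png",np.hstack(out))
E
```

```text
[0.55175095 0.22430522 0.23909095] [ 1.79996029e+02 -3.23839982e-03 -9.75202676e+01] [-0.18625778 -0.68029574 -0.85940225] 24.951900243759155
lens [0.55432124 0.2437753  0.23853456] err [ 0.00133504 -0.00042839  0.00092723] 82.47973244170176
```

View pics/f5.png

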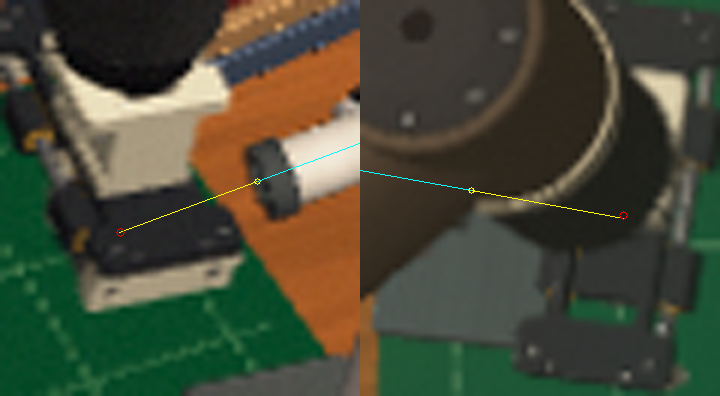

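```bash
python3 - <<'E'
from h import *
a=cv2.imread("pics/scene0.png").astype(int);b=cv2.imread("pics/scene5.png").astype(int)
print("barrel diff",abs(a-b)[133:172,434:470].mean(), "ctl",abs(a-b)[240:260,385:400].mean())
w=cv2.cvtColor(cv2.imread("pics/w3.png"),cv2.COLOR_BGR2GRAY);im=r.capture("wrist");g=cv2.cvtColor(im,cv2.COLOR_BGR2GRAY)
t=w[240:268,280:353];m=cv2.matchTemplate(g[230:280,270:363],t,cv2.TM_CCOEFF_NORMED);print(cv2.minMaxLoc(m))
for i in(w,g):print(i[228:270,316].tolist())
s=r.get_state();print(s["contact_force"],s["qd"].round(2))
E
```

```text
barrel diff 4.654083570750237 ctl 5.767777777777778
(-0.3450359106063843, 0.9925827980041504, (9, 19), (10, 10))
[115, 104, 101, 105, 102, 104, 102, 99, 95, 85, 86, 88, 87, 85, 87, 87, 83, 85, 86, 88, 86, 84, 85, 86, 88, 85, 83, 87, 88, 85, 86, 83, 122, 158, 187, 192, 192, 193, 191, 191, 191, 116]
[142, 132, 132, 128, 131, 133, 131, 134, 107, 92, 93, 93, 94, 91, 93, 91, 94, 91, 95, 91, 92, 91, 90, 95, 93, 94, 91, 92, 91, 95, 89, 90, 110, 143, 183, 192, 190, 192, 190, 192, 192, 118]
[-0.50023442  0.35919398 -0.19719737] [ 0.06 -0.08  0.    0.03  0.03  0.04]
```

The barrel has not moved. The carrier sits in the grip at the same tilt, and the arm is at rest.

```bash
python3 -c "
from plant import r
print(r.close_job())"
```

```text
the job is handed in; nothing more can be done
None
```

I pressed the clamp bar home, lifted the carrier out of its block and handed the job in with it still held at the focus point. By my image estimates the lens face is about 2 mm off and the tilt about 0.04 rad short of the barrel's dip, but the hand-in gave no verdict.

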